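# Shut and lock the filter hatch of a bench dust collector

## Robot

A 7-joint arm with a two-finger parallel gripper is mounted at the origin on the work surface. World frame = base frame: x ahead of the robot, y to its left, z up, the work surface at z = 0. Lengths are in m, angles in degrees, forces in N, time in s.
With the tool pointing down it reaches from about 0.4 to 0.85 m from the base axis. Payload 4.5 kg.
Tool frame: the origin (TCP) lies at the very end of the fingers, on their centre line; the grasp point (between the pads) lies 19 mm behind it (env.pinch_z is the z of the grasp point in the tool frame, in m); z points along the fingers, y is the line along which they close (so a half turn about z gives the same grasp; the last joint's range is limited). The gripper opens to 88 mm and grips with 3 to 60 N. Pads are 18 mm wide; open, the fingers measure 123 mm over their backs; the gripper's body (75 mm by 187 mm) begins 45 mm behind the grasp point.
Start: joints at [-74.84, 39.483, -11.15, 89.685, 9.013, 51.709, -12.324], TCP at [0.143, 0.608, 0.239] pointing down, gripper open.
Joint ranges: [-172.22, 172.22], [-26.19, 119.32], [-84.43, 86.54], [7.71, 146.69], [-57.33, 237.33], [2.42, 119.75], [-152.13, 152.13]. Speed limits (degrees/s): [147.25, 147.25, 180, 180, 180, 180, 180].

## Interface

Orientations are given as [roll, pitch, yaw] about the fixed x, y, z axes, in that order (R = Rz(yaw) Ry(pitch) Rx(roll)).
In Python, from rig import env gives the robot as it stands.
- The arm moves only by the shell command python3 drive.py FILE [FORCE], which reads ROWS from the file FILE. ROWS is one flat JSON list of numbers that holds 1 to 8 rows one after another, with no inner brackets; each row has 5 numbers: dx, dy, dz in shares of the most that a row can go, 1 being 50 mm, then a turn about the tool's z in parts of the range, where 1.0 means 180 degrees, then the finger opening in m; each row shifts and turns the commanded pose from where the row before left it, along the tool's axes as they then stand; what a row does not reach is not made up. A row lasts 1/10 s, in which the tool goes at most 0.05 m and 8.59 degrees, less where a joint would pass 70% of its speed; a pose out of reach is approached as far as the arm can. The fingers move at their own pace and stop on an object; FORCE is the grip in N (left out, the last holds). Time passes only in rows, so rows that do not move let the fingers close. It prints the time, the measured TCP pose, the force, the opening and the grip force at its end. Input that does not fit is refused with a message, and nothing moves.
- env.get_state(): the state, without advancing time (a new reading comes with each control period).
- env.camera(name): name is "scene" or "top"; returns a dict with "image" (384x512x3 uint8, red, green, blue), "z_map" (384x512 float32, m along the optical axis (not along the pixel's ray), 0 where there is no reading), "fx", "fy", "cx", "cy" (pixels), "dist_coeffs" ([k1, k2, p1, p2, k3] as OpenCV has them; the pictures are not rectified), "position" and "attitude" of the camera in the world. Camera axes: x right, y up, looking along -z (the intrinsics and any distortion apply to the point x, -y, -z); pixel columns grow to the right and rows downward; lengths in m; the calibration is good to about 2 mm. A picture is of the moment at which its call begins.
- env.hand_in(): hands the job in; it is judged then, once.
The state is a dict: "clock": time; "q": joint angles; "qd": joint speeds; "joint_efforts": joint torques, N m; "ee_pos": TCP position; "tcp_rot": TCP orientation; "contact_force": force on the tool from outside, world axes, zero at the start; "wrist_torque": the same for the moment, N m; "grip_width": finger opening in m; "grip_force": force on a finger pad.
Only numpy, scipy, OpenCV 4.12 (cv2) and the standard library are available. Lean on these libraries where they do the work, as an engineer would, in place of code of your own. Each camera call takes 0.05 s, during which the arm holds its last target. There are 200 camera calls.

## Task

The hatch on top of the bench dust collector was left ajar after its filter was changed. Swing it fully shut, then press the wing head of its quarter-turn fastener down and turn it ninety degrees clockwise until its cam catches and the head springs back up, locked. Leave the two castings lying beside it where they are.

Things in the scene. Friction and masses are not known exactly. Their poses are not given: they have to be found in the camera images.
- collector: bench dust collector, fixed: blue steel box 240 (x) x 340 (y) x 140 mm high, fan and motor on its -y side, bellmouth intake on +y. Origin: centre of the box's underside; x from its front (robot side) to its back, z up. The grey hatch covers its top from y = -165 to +65 mm; beyond that a bare deck 140 mm high, with a gauge 14 mm high.
- hatch (a joint): opening angle of the grey hatch about its far edge (rad): 0 fully shut, at most 1.2. A plate 230 mm from hinge to free front edge, 230 mm wide, 12 mm thick, about 0.5 kg. Its stiff hinge keeps it at any angle; pushing it shut takes 1 to 5 N near the free edge.
- hatch_hinge (a point): on the hatch's hinge line, in the middle of its width, level with its underside (140 mm above the bench). Axes move with the hatch: y along the hinge line (parallel to the collector's y), x in the plate, away from the free edge, z out of its outer face.
- hatch_edge (a point): middle of the hatch's free front edge on its outer (upper) face: 230 mm from the hinge line; axes as hatch_hinge. With the hatch shut the outer face is level, 152 mm above the bench.
- wing_grip (a point): on the fastener's axis, on the upper face of its head's disc, at the foot of the wing. Axis square to the hatch, mid-width, 27 mm from the free edge. Disc 44 mm across, 5 thick, black; on it an upright wing 36 long (this point's x), 10 thick, 22 high. z points out of the hatch. At rest the disc's upper face is 18 mm above the hatch's outer face (170 above the bench when shut).
- wing (a joint): turn of the fastener's head (rad), clockwise from above positive: 0 unlocked, wing square to the free edge; 1.57 locked, wing parallel to it; stops at -0.1 and 1.67. A cross bar below, in line with the wing, enters a slot in the rim as the hatch shuts, if within 0.08 rad of 0; in the slot it cannot turn unless pressed. Slight friction (0.03 N m).
- stud (a joint): how far the head is pressed down (m): 0 at rest, stop at 0.010. A spring lifts it: 6 N at 0, plus 0.7 N per mm. With the hatch shut, pressing 7 mm (8 to 9 is safe) frees the bar to turn clockwise under the rim; past 1.46 rad, let go, it springs up into a groove and is caught, reading 0.003.
- casting_front: gold casting, a flat bar with round ends, 60 x 26 x 11 mm, 0.29 kg, loose; origin at the centre of its underside, x along it; on the collector's deck beside the hatch, towards the robot. Not to be moved.
- casting_rear: gold casting, a flat bar with round ends, 60 x 26 x 11 mm, 0.29 kg, loose; origin at the centre of its underside, x along it; on the collector's deck behind the other one. Not to be moved.

How it is judged:
By the outcome, as a careful person would: the job done as asked, in the order asked, and still so for the second after the job is handed in, with the robot touching nothing.
It also fails if it takes over 48 s, if anything falls off the work surface, if the arm or the gripper's body presses on something with over 40 N, if the wrist force passes 120 N, or if a joint passes its speed limit or range.

## Working session

There is one attempt and no reset: what is moved stays moved. The work goes in short steps, Python scripts to look and compute and a shell command to move; the robot and the scene stay as the last step left them, time stands still between calls to the robot, and variables do not carry over. Pictures are saved under pics/ and viewed, at most 10 in all, crops included, and the job is handed in when it is done.

```bash
ls; mkdir -p pics; cat > h.py <<'E'
import numpy as np, cv2, json
from rig import env
from scipy.spatial.transform import Rotation as R
def rot(a): 
    a=np.array(a)
    return a if a.shape==(3,3) else R.from_euler('xyz',a,degrees=True).as_matrix()
def cloud(c):
    h,w=c['z_map'].shape
    K=np.array([[c['fx'],0,c['cx']],[0,c['fy'],c['cy']],[0,0,1.]])
    uv=np.stack(np.meshgrid(np.arange(w),np.arange(h)),-1).reshape(-1,1,2).astype(float)
    n=cv2.undistortPoints(uv,K,np.array(c['dist_coeffs'],float)).reshape(h,w,2)
    z=c['z_map'].astype(float)
    P=np.stack([n[...,0]*z,-n[...,1]*z,-z],-1)
    W=P@rot(c['attitude']).T+np.array(c['position'])
    W[z==0]=np.nan
    return W
E
python3 - <<'E'
from h import *
for n in ['scene','top']:
    c=env.camera(n); cv2.imwrite(f'pics/{n}0.png',cv2.resize(c['image'][...,::-1],(768,576)))
    np.savez(f'{n}0.npz',**{k:v for k,v in c.items()})
    print(n,c['position'],c['attitude'],c['fx'],c['dist_coeffs'],(c['z_map']>0).mean())
print(env.get_state())
E
```

```text
drive.py
pics
rig.py
scene [0.9654436  0.2607146  0.62629725] [ 36.71472933   0.61113197 110.11399317] 373.9767061582616 [0.03521201 0.         0.         0.         0.        ] 0.995941162109375
top [0.5114458  0.09380771 0.77976103] [  9.04959734   2.71637486 -90.03632426] 379.3166888549567 [-0.11984578  0.          0.          0.          0.        ] 0.9961090087890625
{'clock': 0.1, 'q': array([-74.84035315,  39.52634799, -11.14382523,  89.73664069,
         9.01272807,  51.70922371, -12.32211163]), 'qd': array([-0.02309381, -0.10474844, -0.07461656, -0.17689864,  0.04883176,
        0.05283713,  0.08574392]), 'joint_efforts': array([-3.47318521e-03, -5.28497493e+01, -1.27209619e+00, -1.53835201e+01,
       -5.27061545e-02,  2.07179321e-03,  3.84195528e-05]), 'ee_pos': array([0.14289447, 0.60788811, 0.23802231]), 'tcp_rot': array([-1.79909819e+02,  7.62819269e-03,  1.66782274e+02]), 'contact_force': array([0.08609929, 0.4351177 , 0.34094331]), 'wrist_torque': array([-0.00652141, -0.01613735, -0.0503112 ]), 'grip_force': 0.0, 'grip_width': 0.08821649892087893}
```

View pics/scene0.png

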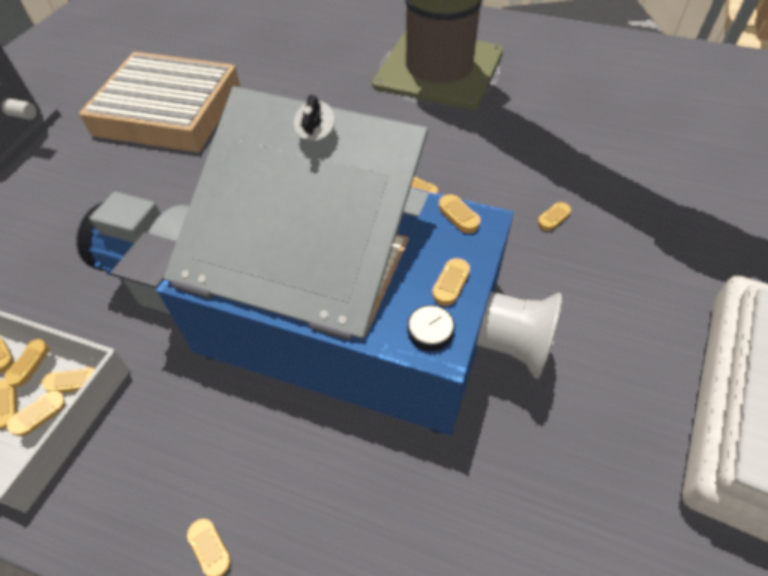

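View pics/top0.png

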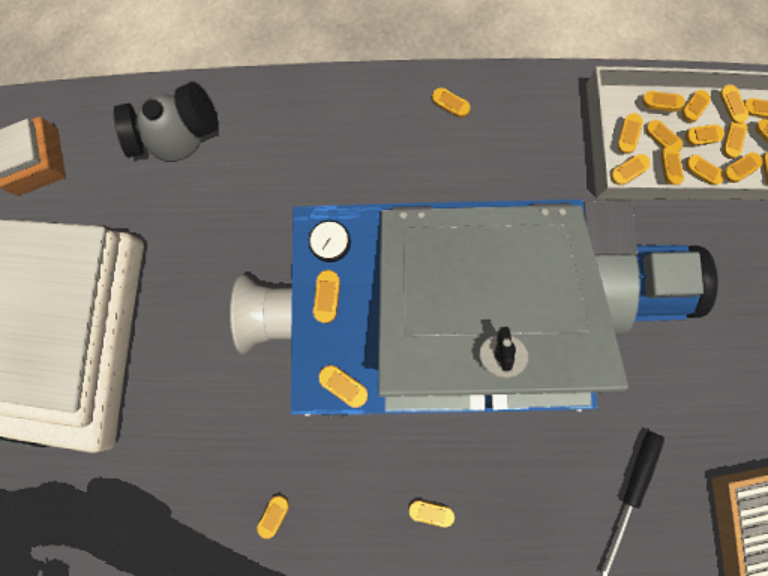

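The scene view shows the hatch open about half a radian, with the wing near (312,118). The top view has the wing near (505,345). The castings on the deck are near (326,296) and (343,386), and the rim slot is near (488,400). Next I'll fit the geometry from both depth maps.

```bash
cat > m.py <<'E'
from h import *
import sys
def measure(n, c):
    W=cloud(c); im=c['image'].astype(int); hsv=cv2.cvtColor(c['image'],cv2.COLOR_RGB2HSV).astype(int)
    print('==',n)
    ok=np.isfinite(W[...,0])
    blue=(hsv[...,0]>100)&(hsv[...,0]<125)&(hsv[...,1]>150)&ok
    d=blue&(abs(W[...,2]-.14)<.006)
    p=W[d]; 
    if len(p)>50:
        r=cv2.minAreaRect(p[:,:2].astype(np.float32)*1000); print('deck z',np.median(p[:,2]),'rect',r)
        print('deck pct x',np.percentile(p[:,0],[.5,99.5]),'y',np.percentile(p[:,1],[.5,99.5]))
    g=(hsv[...,1]<60)&ok&(W[...,2]>.145)&(W[...,0]>.3)&(W[...,0]<.8)&(abs(W[...,1])<.3)&(W[...,2]<.4)
    P=W[g]; rng=np.random.default_rng(0); best=0
    for _ in range(400):
        a=P[rng.choice(len(P),3,False)]; nn=np.cross(a[1]-a[0],a[2]-a[0]); nn/=np.linalg.norm(nn)+1e-12
        m=abs((P-a[0])@nn)<.003
        if m.sum()>best: best=m.sum(); M=m
    Q=P[M]; ce=Q.mean(0); nn=np.linalg.svd(Q-ce,full_matrices=False)[2][2]; nn*=np.sign(nn[2])
    print('hatch n',nn,'tilt',np.arccos(nn[2]),'inl',best,'yaw of downhill',np.degrees(np.arctan2(nn[1],nn[0])))
    # in-plane axes
    y=np.cross([0,0,1],[nn[0],nn[1],0]);y/=np.linalg.norm(y); 
    if np.hypot(nn[0],nn[1])<.03: y=np.array([0,1.,0])
    if y[1]<0:y=-y
    x=np.cross(y,nn); F=np.stack([x,y,nn],1)
    q=(Q-ce)@F; lo=np.percentile(q[:,:2],.3,0); hi=np.percentile(q[:,:2],99.7,0)
    print('size',hi-lo)
    mid=(lo+hi)/2
    edge=ce+F@[lo[0],mid[1],0]; hin=ce+F@[hi[0],mid[1],0]
    print('edge mid',edge,'far mid',hin)
    # fastener points
    allp=W[ok]; t=(allp-edge)@F
    near=(abs(t[:,0]-.027)<.04)&(abs(t[:,1])<.04)
    w=near&(t[:,2]>.022)&(t[:,2]<.06); dsk=near&(t[:,2]>.010)&(t[:,2]<.021)
    for nm,s in (('wing',w),('disc',dsk)):
        tt=t[s]
        if len(tt)>8:
            r=cv2.minAreaRect(tt[:,:2].astype(np.float32)*1000); print(nm,len(tt),'ctr',tt.mean(0),'rect',r,'zpct',np.percentile(tt[:,2],[5,50,95]))
    tt=t[w]
    if len(tt)>8:
        v=np.linalg.svd((tt-tt.mean(0))[:,:2],full_matrices=False)[2][0]; print('wing dir deg from x',np.degrees(np.arctan2(v[1],v[0])))
    gold=(hsv[...,0]>12)&(hsv[...,0]<28)&(hsv[...,1]>120)&ok&(W[...,2]>.143)&(W[...,2]<.17)&(W[...,0]>.3)&(W[...,0]<.8)&(abs(W[...,1])<.3)
    k,l,st,cc=cv2.connectedComponentsWithStats(gold.astype(np.uint8))
    for i in range(1,k):
        if st[i,4]>40: print('gold',st[i,4],W[l==i].mean(0),cv2.minAreaRect(W[l==i][:,:2].astype(np.float32)*1000))
if __name__=='__main__':
    np.set_printoptions(precision=4,suppress=True)
    for n in ['scene','top']:
        measure(n, dict(np.load(f'{n}0.npz')) if len(sys.argv)<2 else env.camera(n))
E
python3 m.py off
```

```text
== scene
deck z 0.13979988895317014 rect ((616.06884765625, 65.10806274414062), (194.1232147216797, 335.6535339355469), 0.6645355820655823)
deck pct x [0.5202 0.7146] y [-0.0965  0.2321]
hatch n [0.4532 0.007  0.8914] tilt 0.470402077729671 inl 18744 yaw of downhill 0.8897216134869028
size [0.2318 0.2287]
edge mid [0.5003 0.0117 0.2545] far mid [0.7068 0.0149 0.1495]
wing 282 ctr [0.0278 0.0021 0.0349] rect ((25.995338439941406, -0.29651451110839844), (35.977779388427734, 19.137006759643555), 18.334613800048828) zpct [0.0241 0.0375 0.0407]
disc 320 ctr [0.0284 0.0034 0.0176] rect ((26.43771743774414, -0.2570991516113281), (41.74150848388672, 44.205421447753906), 14.099384307861328) zpct [0.016  0.0177 0.0191]
wing dir deg from x 1.3067005828566867
gold 348 [0.5061 0.1718 0.1507] ((503.36065673828125, 170.65834045410156), (58.625877380371094, 24.205677032470703), 54.4517707824707)
gold 180 [0.6044 0.1946 0.1505] ((603.7400512695312, 193.47373962402344), (21.228973388671875, 55.56252670288086), 85.5852279663086)
== top
deck z 0.1406229353450199 rect ((592.279541015625, 61.7865829467773
[... 244 characters left out ...]
.4978 0.0096 0.2561] far mid [0.7028 0.0133 0.1525]
wing 292 ctr [0.0239 0.0018 0.0355] rect ((26.40882110595703, 0.6175041198730469), (35.099674224853516, 18.13759994506836), 18.144681930541992) zpct [0.0253 0.0381 0.0408]
disc 462 ctr [0.0242 0.0019 0.018 ] rect ((26.181800842285156, 0.8339672088623047), (43.423648834228516, 40.38736343383789), 82.23590850830078) zpct [0.0165 0.018  0.0194]
wing dir deg from x -177.33381242574657
gold 473 [0.6004 0.1892 0.1519] ((601.0594482421875, 189.19821166992188), (25.83743667602539, 58.703636169433594), 84.53797149658203)
gold 501 [0.5008 0.1693 0.1519] ((500.7040100097656, 169.39105224609375), (58.412841796875, 25.49057960510254), 55.62614440917969)
```

```bash
python3 - <<'E'
from h import *
np.set_printoptions(precision=4,suppress=True)
y=np.array([-np.sin(np.radians(.9)),np.cos(np.radians(.9)),0])
for n,e,t in (('scene',[.5003,.0117,.2545],.4704),('top',[.4978,.0096,.2561],.468)):
    c=dict(np.load(n+'0.npz')); W=cloud(c)
    nn=R.from_rotvec(y*t).apply([0,0,1]); x=np.cross(y,nn); F=np.stack([x,y,nn],1)
    T=(W-e)@F
    m=(abs(T[...,0]-.027)<.03)&(abs(T[...,1])<.03)
    for lo,hi in((.0365,.045),(.025,.0365)):
        s=m&(T[...,2]>lo)&(T[...,2]<hi)
        p=T[s]; print(n,s.sum(),p.mean(0),cv2.minAreaRect(p[:,:2].astype(np.float32)*1000), p.min(0),p.max(0))
        v=np.linalg.svd((p-p.mean(0))[:,:2],full_matrices=False)[2][0]; print(np.degrees(np.arctan(v[1]/v[0])))
    if 1:
        r,cc=np.where(m&(T[...,2]>.015)); a,b,d,f=r.min()-4,r.max()+4,cc.min()-4,cc.max()+4
        cr=c['image'][a:b,d:f,::-1]; cv2.imwrite(f'pics/w_{n}.png',cv2.resize(cr,None,fx=8,fy=8,interpolation=cv2.INTER_CUBIC))
a,b=[cv2.imread(f'pics/w_{n}.png') for n in('scene','top')]
h=max(a.shape[0],b.shape[0]); f=lambda i:cv2.copyMakeBorder(i,0,h-i.shape[0],0,0,0)
o=np.hstack([f(a),f(b)]); s=min(1,800/o.shape[1],600/o.shape[0]); cv2.imwrite('pics/w.png',cv2.resize(o,None,fx=s,fy=s))
E
```

```text
scene 154 [0.0269 0.0001 0.0392] ((26.125486373901367, 0.06952285766601562), (35.835365295410156, 11.53519058227539), 1.3304075002670288) [ 0.0082 -0.0058  0.0366] [0.0441 0.0061 0.042 ]
2.8568067991529045
scene 105 [0.0282 0.0044 0.031 ] ((26.550600051879883, 0.0589599609375), (34.37472915649414, 18.54865264892578), 16.677831649780273) [ 0.008  -0.0099  0.0256] [0.0439 0.0089 0.0365]
-3.6711482077510573
top 181 [0.0257 0.001  0.0392] ((26.265296936035156, 0.6165738105773926), (35.731266021728516, 10.477002143859863), 2.576737403869629) [ 0.0085 -0.0044  0.0366] [0.044  0.0064 0.0422]
2.755718532671759
top 95 [0.0205 0.0032 0.0304] ((24.49986457824707, 1.1204633712768555), (18.114023208618164, 30.6329402923584), 75.63591766357422) [ 0.0091 -0.0082  0.0253] [0.0416 0.0095 0.0364]
10.023089428470215
```

View pics/w.png

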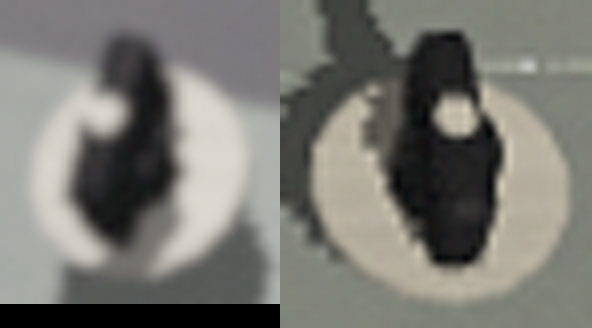

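The wing's top face lies about 2.5° from the hatch x axis, inside the ±4.6° slot tolerance, and both views agree. The hinge works out at x≈0.699, z≈0.1406 (140 mm given). I'll rise first, squaring the yaw, then cross above everything with the fingers closed.

The rows are not in the units I measure in: shifts go in shares of 50 mm and turns go in shares of 180 degrees. I convert before sending: -0.045 m is -0.9, -0.0415 m is -0.83, -7.1 degrees / 180 = -0.0394.

```bash
echo '[0,0,-0.9,-0.0394,0,0,0,-0.9,-0.0389,0,-0.452,-0.83,-0.2,0,0,-0.452,-0.83,0,0,0,-0.452,-0.83,0,0,0,-0.452,-0.83,0,0,0,-0.452,-0.83,0,0,0,-0.452,-0.83,0,0,0]' > mv.in && python3 drive.py mv.in 20; python3 -c "
from rig import env;print(env.get_state()['q'])"
```

```text
clock: 1.0
ee_pos: [0.283, 0.3596, 0.3387]
tcp_rot: [-180.0, 0.0, -179.1]
contact_force: [1.0, 0.6, 0.2]
grip_width: 0.0261
grip_force: 0.0
[-45.44635176  19.78006561 -17.00615331 108.67385659   7.17955571
  52.55775913  24.99827674]
```

In the tool's units: -0.0415 m is -0.83, -0.0226 m is -0.452.

```bash
echo '[-0.452,-0.83,0,0,0,-0.452,-0.83,0,0,0,-0.452,-0.83,0,0,0,-0.452,-0.83,0,0,0,-0.452,-0.83,0,0,0,-0.452,-0.83,0,0,0,-0.452,-0.83,0,0,0,-0.452,-0.83,0,0,0]' > mv.in && python3 drive.py mv.in; echo '[-0.4,-0.74,0,0,0,0,0,0,0,0,0,0,0,0,0]' > mv.in && python3 drive.py mv.in; python3 -c "
from rig import env;print(env.get_state()['q'])"
```

```text
clock: 1.8
ee_pos: [0.4688, 0.0305, 0.3388]
tcp_rot: [180.0, 0.0, -179.1]
contact_force: [0.7, 0.4, -0.3]
grip_width: 0.0006
grip_force: 0.0
clock: 2.1
ee_pos: [0.4887, -0.005, 0.3384]
tcp_rot: [180.0, -0.0, -179.3]
contact_force: [-0.2, 0.6, 0.4]
grip_width: 0.0006
grip_force: 0.0
[  1.8425069   22.05559353  -9.69909284 104.36946405   4.45540769
  53.98551707  80.95474959]
```

In the tool's units: -0.046 m is -0.92, -0.026 m is -0.52.

```bash
echo '[-0.52,-0.92,0,0,0,0,0,0.8,0,0,0,0,0.6,0,0,0,0,0.2,0,0,0,0,0.2,0,0,0,0,0.2,0,0,0,0,0,0,0]' > mv.in && python3 drive.py mv.in; echo '[0,0,0.2,0,0,0,0,0.2,0,0,0,0,0.2,0,0,0,0,0.2,0,0,0,0,0.2,0,0,0,0,0,0,0]' > mv.in && python3 drive.py mv.in
```

```text
clock: 2.8
ee_pos: [0.5139, -0.0469, 0.2385]
tcp_rot: [180.0, -0.0, -179.1]
contact_force: [0.6, 0.3, 0.5]
grip_width: 0.0001
grip_force: 0.0
clock: 3.4
ee_pos: [0.513, -0.0474, 0.187]
tcp_rot: [180.0, -0.2, -179.1]
contact_force: [0.6, -0.5, -0.1]
grip_width: 0.0005
grip_force: 0.0
```

```bash
python3 - <<'E'
from h import *
a=env.camera('scene')['image'];b=env.camera('top')['image']
cv2.imwrite('pics/c1.png',cv2.resize(np.hstack([a,b])[...,::-1],(800,300)))
E
```

```text
(no output)
```

View pics/c1.png

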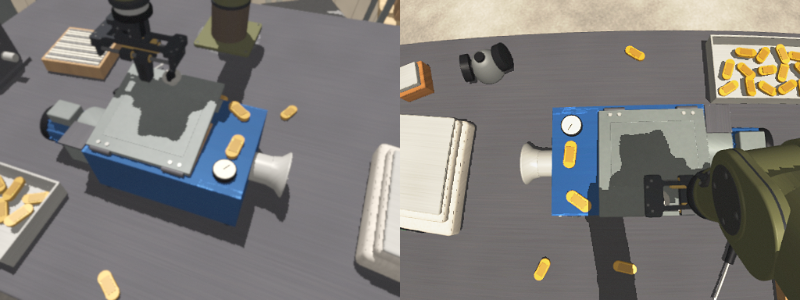

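```bash
python3 m.py
```

```text
== scene
deck z 0.13968568357344052 rect ((616.8265380859375, 66.55584716796875), (192.95535278320312, 332.5526428222656), 0.8784705400466919)
deck pct x [0.5207 0.7149] y [-0.0963  0.2333]
hatch n [0.4534 0.0071 0.8913] tilt 0.4706111660456998 inl 18720 yaw of downhill 0.894250055016933
size [0.2318 0.2288]
edge mid [0.5001 0.0118 0.2546] far mid [0.7067 0.015  0.1495]
wing 282 ctr [0.0278 0.0021 0.0348] rect ((26.62686538696289, -0.0537567138671875), (35.60373306274414, 18.604862213134766), 15.714499473571777) zpct [0.0236 0.0374 0.0408]
disc 321 ctr [0.0285 0.0034 0.0176] rect ((27.002954483032227, 0.011890411376953125), (42.226924896240234, 44.11289596557617), 15.708040237426758) zpct [0.016  0.0176 0.0193]
wing dir deg from x 0.6750225434300812
gold 347 [0.5062 0.172  0.1507] ((503.8263854980469, 171.01864624023438), (57.381614685058594, 23.849544525146484), 53.93089294433594)
gold 174 [0.6049 0.1947 0.1505] ((603.7467651367188, 193.62210083007812), (21.272483825683594, 56.54366683959961), 83.44595336914062)
== top
deck z 0.14062779038684492 rect ((592.136962890625, 61.634788513
[... 248 characters left out ...]
0.4978 0.0096 0.2561] far mid [0.7028 0.0134 0.1524]
wing 290 ctr [0.0238 0.0018 0.0356] rect ((26.20195770263672, 0.4528017044067383), (17.766136169433594, 34.62471008300781), 81.57793426513672) zpct [0.0253 0.0383 0.0407]
disc 463 ctr [0.0242 0.0018 0.0178] rect ((26.171005249023438, 0.8181247711181641), (43.43169403076172, 40.67654037475586), 84.26472473144531) zpct [0.0164 0.0178 0.0193]
wing dir deg from x -177.43483500421803
gold 473 [0.6003 0.1892 0.152 ] ((600.9763793945312, 189.2324981689453), (25.899677276611328, 58.65730285644531), 84.65257263183594)
gold 504 [0.5009 0.1693 0.1519] ((500.6632080078125, 169.38262939453125), (58.4239387512207, 25.713176727294922), 54.56637191772461)
```

The hatch has moved with the fingers and the castings are undisturbed. That last run used the saved data, so I'll re-measure live.

```bash
python3 m.py live | grep -E "==|hatch|size|edge|wing"; python3 -c "
from h import *
for i in range(1): print(env.get_state()['contact_force'])"
```

```text
== scene
hatch n [0.1678 0.0046 0.9858] tilt 0.16870457471286482 inl 15459 yaw of downhill 1.5779606892145812
size [0.2336 0.3049]
edge mid [0.4752 0.048  0.1902] far mid [0.7054 0.0543 0.151 ]
wing 114 ctr [ 0.0341 -0.0336  0.0323] rect ((27.40921401977539, -33.94055938720703), (11.560002326965332, 31.89586067199707), 88.30187225341797) zpct [0.023  0.0322 0.0401]
wing dir deg from x -13.176495687474
== top
hatch n [0.1674 0.0062 0.9859] tilt 0.16834637351988355 inl 15370 yaw of downhill 2.122728803450401
size [0.2316 0.2996]
edge mid [0.4735 0.0432 0.1913] far mid [0.7017 0.0516 0.1525]
[-0.18427198 -0.24613817  0.36419255]
```

In the tool's units: 0.008 m is 0.16, 0.006 m is 0.12.

```bash
echo '[0,0,0.16,0,0,0,0,0.16,0,0,0,0,0.12,0,0,0,0,0,0,0]' > mv.in && python3 drive.py mv.in; echo '[0,0,0.1,0,0,0,0,0.08,0,0,0,0,0.06,0,0,0,0,0,0,0]' > mv.in && python3 drive.py mv.in
```

```text
clock: 4.0
ee_pos: [0.5134, -0.0474, 0.1656]
tcp_rot: [180.0, -0.1, -179.1]
contact_force: [0.5, 0.1, 0.4]
grip_width: 0.0003
grip_force: 0.0
clock: 4.4
ee_pos: [0.514, -0.0474, 0.1543]
tcp_rot: [180.0, -0.0, -179.1]
contact_force: [0.2, 1.0, -0.6]
grip_width: 0.0003
grip_force: 0.0
```

In the tool's units: 0.002 m is 0.04.

```bash
echo '[0,0,0.04,0,0,0,0,0.04,0,0,0,0,0,0,0]' > mv.in && python3 drive.py mv.in;echo '[0,0,0.04,0,0,0,0,0,0,0]' > mv.in && python3 drive.py mv.in
```

```text
clock: 4.7
ee_pos: [0.5143, -0.0475, 0.1524]
tcp_rot: [-180.0, 0.1, -179.1]
contact_force: [-3.7, 0.1, 16.5]
grip_width: 0.0008
grip_force: 8.2
clock: 4.9
ee_pos: [0.5143, -0.0475, 0.1522]
tcp_rot: [-180.0, 0.1, -179.1]
contact_force: [-8.2, 1.1, 35.7]
grip_width: 0.0006
grip_force: 17.3
```

Firm contact at z=0.152 with 36 N shows the hatch is shut and the bar is in the slot. I'll lift clear, move aside and measure the head.

```bash
echo '[0,0,-0.4,0,0.088,0,0,-0.9,0,0.088,0,0,-0.9,0,0.088,0.8,-0.2,0,0,0.088,0.9,-0.2,0,0,0.088,0,0,0,0,0.088]' > mv.in && python3 drive.py mv.in; python3 - <<'E'
from h import *
np.set_printoptions(precision=4,suppress=True)
o=[]
for n in('scene','top'):
    c=env.camera(n); W=cloud(c); o.append(c['image'])
    m=(abs(W[...,0]-.5)<.05)&(abs(W[...,1]-.012)<.05)
    for nm,lo,hi in (('wing',.186,.197),('disc',.166,.174)):
        s=m&(W[...,2]>lo)&(W[...,2]<hi); p=W[s]
        if s.sum()<9: print(n,nm,s.sum()); continue
        print(n,nm,s.sum(),np.median(p[:,2]),p.min(0),p.max(0),cv2.minAreaRect(p[:,:2].astype(np.float32)*1000))
        v=np.linalg.svd((p-p.mean(0))[:,:2],full_matrices=False)[2][0]; print(np.degrees(np.arctan(v[1]/v[0])))
    h=(W[...,0]>.55)&(W[...,0]<.67)&(abs(W[...,1]-.01)<.08); p=W[h]; A=np.c_[p[:,:2],np.ones(len(p))]; print('plane',np.linalg.lstsq(A,p[:,2],rcond=None)[0],np.median(p[:,2]))
    f=(W[...,0]>.45)&(W[...,0]<.66)&(abs(W[...,1]-.08)<.03)&(abs(W[...,2]-.152)<.015);p=W[f];print('edge',np.percentile(p[:,0],1),np.median(p[p[:,0]<.5][:,2]) if (p[:,0]<.5).any() else 0)
cv2.imwrite('pics/c2.png',cv2.resize(np.hstack(o)[...,::-1],(800,300)))
E
```

```text
clock: 5.5
ee_pos: [0.4209, -0.0706, 0.2581]
tcp_rot: [-179.9, -0.6, -179.3]
contact_force: [0.5, 0.3, -0.1]
grip_width: 0.0465
grip_force: 0.0
scene wing 90 0.19122679966842415 [0.4808 0.007  0.1864] [0.514  0.0178 0.1939] ((497.3422546386719, 12.565149307250977), (33.563961029052734, 9.658458709716797), 2.5619449615478516)
0.7798488823456207
scene disc 207 0.17003281822666588 [ 0.4759 -0.0094  0.1662] [0.5173 0.033  0.1739] ((497.45379638671875, 12.587787628173828), (39.9993782043457, 42.43819808959961), 16.848392486572266)
-58.796921277036446
plane [-0.0173  0.0031  0.163 ] 0.15283653905499212
edge 0.47077799051150027 0.15203240028755527
top wing 165 0.19234716416609066 [0.477  0.0043 0.1862] [0.512  0.0159 0.196 ] ((494.5251159667969, 10.106066703796387), (35.23274230957031, 10.263707160949707), 2.713686943054199)
2.7251396782687847
top disc 397 0.1709412948815261 [ 0.4727 -0.0116  0.1683] [0.5152 0.0314 0.1737] ((493.9634094238281, 9.894194602966309), (42.98536682128906, 42.44389343261719), 89.47410583496094)
-85.44124033301512
plane [-0.0003 -0.0017  0.1538] 0.15359871739843312
edge 0.4688325283412862 0.15263690689834342
```

View pics/c2.png

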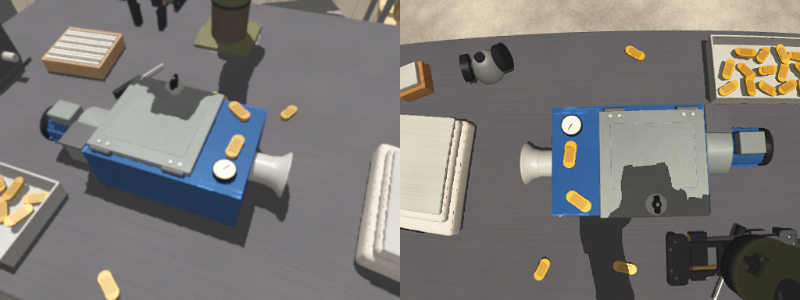

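The hatch is flat at 152–153 mm. The head is at (0.4957, 0.0113), with the disc at 170 mm and the wing yawed about 2°. I'll move above it, gripper open.

In the tool's units: 0.041 m is 0.82, -0.037 m is -0.74, -1.2 degrees / 180 = -0.0067.

```bash
echo '[-0.74,0.82,0,-0.0067,0.06,-0.72,0.82,0,0,0.06,0,0,0,0,0.06,0,0,0,0,0.06]' > mv.in && python3 drive.py mv.in; python3 -c "
from rig import env;s=env.get_state();print(s['ee_pos'],s['tcp_rot'],s['q'])"
```

```text
clock: 6.0
ee_pos: [0.4957, 0.0094, 0.2584]
tcp_rot: [180.0, 0.1, -177.7]
contact_force: [-0.6, -0.1, -0.3]
grip_width: 0.06
grip_force: 0.0
[0.49566774 0.00941139 0.25842082] [ 1.79951017e+02  7.62319233e-02 -1.77731487e+02] [ -0.42761923  28.2754581   -9.09537137 110.29223366   6.38601129
  41.82956881  79.05460489]
```

In the tool's units: 0.04 m is 0.8, 0.002 m is 0.04.

```bash
echo '[0,0.04,0.8,0,0.06,0,0,0.6,0,0.06,0,0,0.32,0,0.06,0,0,0,0,0.06]' > mv.in && python3 drive.py mv.in; echo '[0,0,0,0,0.03,0,0,0,0,0.0,0,0,0,0,0.0,0,0,0,0,0,0,0,0,0,0]' > mv.in && python3 drive.py mv.in 30;  python3 -c "
from rig import env;s=env.get_state();print(s['ee_pos'],s['wrist_torque'])"
```

```text
clock: 6.4
ee_pos: [0.4923, 0.0083, 0.1708]
tcp_rot: [-179.9, -0.3, -178.0]
contact_force: [0.0, -0.2, 0.7]
grip_width: 0.0603
grip_force: 0.0
clock: 6.9
ee_pos: [0.4941, 0.0096, 0.1732]
tcp_rot: [180.0, 0.1, -177.9]
contact_force: [0.3, 0.4, -0.4]
grip_width: 0.0224
grip_force: 0.0
[0.49409477 0.00957958 0.17319729] [-0.00924761  0.05636674  0.00134254]
```

In the tool's units: -0.0015 m is -0.03.

```bash
echo '[-0.03,0.03,0,0,0.0,0,0,0,0,0.0,0,0,0,0,0.0,0,0,0,0,0]' > mv.in && python3 drive.py mv.in 30;  python3 -c "
from rig import env;s=env.get_state();print(s['ee_pos'],s['wrist_torque'])"
```

```text
clock: 7.3
ee_pos: [0.4956, 0.0111, 0.1729]
tcp_rot: [-180.0, 0.0, -177.9]
contact_force: [0.9, -0.7, 2.8]
grip_width: 0.0098
grip_force: 30.0
[0.49564872 0.01105442 0.17290287] [-0.14136988 -0.0826258   0.05960977]
```

In the tool's units: 0.004 m is 0.08, 0.003 m is 0.06.

```bash
echo '[0,0,0.08,0,0,0,0,0.06,0,0,0,0,0.04,0,0,0,0,0,0,0,0,0,0,0,0]' > mv.in && python3 drive.py mv.in 45
```

```text
clock: 7.8
ee_pos: [0.4957, 0.0111, 0.1646]
tcp_rot: [-180.0, 0.1, -177.9]
contact_force: [-1.0, -1.1, 10.7]
grip_width: 0.0098
grip_force: 45.0
```

In the tool's units: 0.0008 m is 0.016.

```bash
echo '[0,0,0.016,0,0,0,0,0,0,0]' > mv.in && python3 drive.py mv.in; python3 -c "
from rig import env;s=env.get_state();print(s['ee_pos'],s['contact_force'],s['wrist_torque'])"; python3 - <<'E'
from h import *
for n in('scene','top'):
    W=cloud(env.camera(n)); m=(np.hypot(W[...,0]-.4957,W[...,1]-.0113)<.021)&(W[...,2]<.172)&(W[...,2]>.155); p=W[m]; print(n,m.sum(),np.percentile(p[:,2],[10,50,90]) if m.sum() else 0)
E
```

```text
clock: 8.0
ee_pos: [0.4957, 0.0111, 0.1638]
tcp_rot: [-180.0, 0.1, -177.9]
contact_force: [-2.2, -0.6, 11.2]
grip_width: 0.0099
grip_force: 45.0
[0.49574431 0.01106541 0.16382933] [-2.20884879 -0.59726885 11.18824755] [-0.15075548  0.36425579  0.0513917 ]
scene 157 [0.15992192 0.16162532 0.17019928]
top 0 0
```

Disc depth reads about 161.6 mm, so it is pressed about 8.4 mm, and the force fits the spring. I'll try a first part of the turn and check the torque.

In the tool's units: 5 degrees / 180 = 0.0278.

```bash
echo '[0,0,0,0.0278,0,0,0,0,0.0278,0,0,0,0,0.0278,0,0,0,0,0,0]' > mv.in && python3 drive.py mv.in; python3 -c "
from rig import env;s=env.get_state();print(s['ee_pos'],s['contact_force'],s['wrist_torque'])"
```

```text
clock: 8.5
ee_pos: [0.4957, 0.011, 0.1639]
tcp_rot: [180.0, 0.1, 166.9]
contact_force: [-0.8, -1.5, 12.3]
grip_width: 0.0096
grip_force: 45.0
[0.49573299 0.01103664 0.16388325] [-0.78759224 -1.54473924 12.28956813] [-0.18110834  0.3738567   0.06885909]
```

In the tool's units: 8 degrees / 180 = 0.0444.

```bash
echo '[0,0,0,0.0444,0,0,0,0,0.0444,0,0,0,0,0.0444,0,0,0,0,0.0444,0,0,0,0,0.0444,0,0,0,0,0.0444,0,0,0,0,0.0444,0,0,0,0,0.0444,0]' > mv.in && python3 drive.py mv.in; echo '[0,0,0,0.0444,0,0,0,0,0.025,0,0,0,0,0,0,0,0,0,0,0]' > mv.in && python3 drive.py mv.in; python3 -c "
from rig import env;s=env.get_state();print(s['ee_pos'],s['contact_force'],s['wrist_torque'],s['q'])"
```

```text
clock: 9.3
ee_pos: [0.4957, 0.0108, 0.1639]
tcp_rot: [179.9, 0.0, 102.7]
contact_force: [-1.4, -2.3, 11.4]
grip_width: 0.0096
grip_force: 45.0
clock: 9.7
ee_pos: [0.4957, 0.0108, 0.1638]
tcp_rot: [179.9, 0.0, 90.5]
contact_force: [-1.5, -0.7, 11.4]
grip_width: 0.0099
grip_force: 45.0
[0.49567069 0.01080783 0.16380782] [-1.53101197 -0.66762511 11.37836461] [-0.25391682  0.44441478 -0.01508003] [-17.59467501  38.35592946  17.93849062 116.94279593 -23.93188903
  28.07867317  18.55451956]
```

In the tool's units: -0.003 m is -0.06.

```bash
echo '[0,0,-0.06,0,0,0,0,0,0,0.05,0,0,0,0,0.05,0,0,0,0,0.05,0,0,0,0,0.05,0,0,0,0,0.05]' > mv.in && python3 drive.py mv.in; echo '[0,0,-0.4,0,0.05,0,0,-0.8,0,0.05,0,0,-0.9,0,0.05,0,0.9,0,0,0.05,0,0.9,0,0,0.05,0,0.9,0,0,0.05,0,0,0,0,0.05,0,0,0,0,0.05]' > mv.in && python3 drive.py mv.in
```

```text
clock: 10.3
ee_pos: [0.4995, 0.0112, 0.1673]
tcp_rot: [179.5, 0.0, 90.6]
contact_force: [5.4, -0.4, 5.7]
grip_width: 0.0477
grip_force: 3.6
clock: 11.1
ee_pos: [0.6298, 0.0127, 0.2697]
tcp_rot: [-179.9, 0.0, 90.6]
contact_force: [-1.0, 0.2, -0.2]
grip_width: 0.0501
grip_force: 0.0
```

In the tool's units: 0.045 m is 0.9, 0.04 m is 0.8.

```bash
echo '[0.8,0,-0.6,0,0.05,0.9,0,0,0,0.05,0.9,0,0,0,0.05,0.9,0,0,0,0.05,0,0,0,0,0.05,0,0,0,0,0.05]' > mv.in && python3 drive.py mv.in; cat > chk.py <<'E'
from h import *
np.set_printoptions(precision=4,suppress=True)
o=[]
for n in('scene','top'):
    c=env.camera(n); W=cloud(c); o.append(c['image'])
    m=(abs(W[...,0]-.4955)<.035)&(abs(W[...,1]-.012)<.035)
    for nm,lo,hi in (('wing',.182,.197),('disc',.158,.174)):
        s=m&(W[...,2]>lo)&(W[...,2]<hi); p=W[s]
        if s.sum()<9: print(n,nm,s.sum()); continue
        print(n,nm,s.sum(),np.median(p[:,2]),np.percentile(p[:,2],95),p.min(0),p.max(0),cv2.minAreaRect(p[:,:2].astype(np.float32)*1000))
    h=(W[...,0]>.55)&(W[...,0]<.67)&(abs(W[...,1]+.02)<.05)&(W[...,2]<.2); print(np.median(W[h][:,2]))
    hsv=cv2.cvtColor(c['image'],cv2.COLOR_RGB2HSV)
    gold=(hsv[...,0]>12)&(hsv[...,0]<28)&(hsv[...,1]>120)&(W[...,2]>.143)&(W[...,2]<.17)
    k,l,st,cc=cv2.connectedComponentsWithStats(gold.astype(np.uint8))
    for i in range(1,k):
        if st[i,4]>100: print('gold',W[l==i].mean(0))
a=o[0][50:200,130:330];b=o[1][80:300,190:400]
cv2.imwrite('pics/c3.png',np.hstack([cv2.resize(a,(400,300)),cv2.resize(b,(400,300))])[...,::-1])
E
python3 chk.py
```

```text
clock: 11.7
ee_pos: [0.6266, 0.1885, 0.3005]
tcp_rot: [-179.9, 0.0, 90.7]
contact_force: [-0.6, -0.5, -0.6]
grip_width: 0.0503
grip_force: 0.0
scene wing 122 0.18763127579347938 0.18975476514513867 [ 0.4909 -0.0057  0.182 ] [0.5019 0.0298 0.1903] ((496.3557434082031, 12.063971519470215), (10.614441871643066, 35.53443145751953), 1.4931036233901978)
scene disc 196 0.1672102837240345 0.17274504508537988 [ 0.4766 -0.009   0.1643] [0.5171 0.0332 0.1739] ((500.6034240722656, 14.997154235839844), (32.862892150878906, 42.835174560546875), 31.076139450073242)
0.15280400769800084
gold [0.5153 0.1837 0.1502]
gold [0.6149 0.1968 0.1499]
top wing 162 0.18943815959928417 0.1916140712560343 [ 0.4905 -0.0069  0.1823] [0.4999 0.0284 0.193 ] ((495.1886291503906, 10.777633666992188), (35.24772644042969, 9.229552268981934), 89.6841049194336)
top disc 402 0.16808453501458026 0.16969815716114398 [ 0.4742 -0.012   0.1639] [0.5152 0.0311 0.1737] ((494.7208557128906, 9.544157981872559), (43.10563659667969, 40.971771240234375), 89.65435791015625)
0.15366336165234307
gold [0.5978 0.1827 0.1517]
gold [0.5009 0.1692 0.1519]
```

View pics/c3.png

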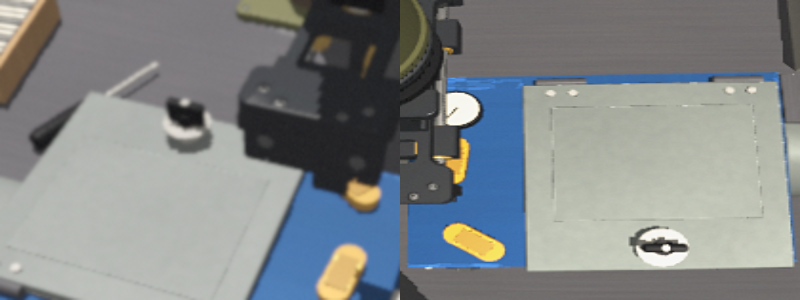

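The wing now lies parallel to the free edge. The disc sits 2.8–2.9 mm below its rest height in both views, which matches the caught reading of 3 mm. The hatch is flat. The front casting measures where it was and the rear one is only partly hidden by the gripper, which never went below z=0.30 over there. The arm is clear, so I'll hand in.

```bash
python3 -c "
from rig import env;print(env.hand_in())"
```

```text
the job is handed in; nothing more can be done
None
```

The job is handed in at about 12 s: the hatch is shut, the wing is turned 90° and caught about 3 mm down, and I saw no sign that either casting moved, though the gripper partly hid the rear one in the last picture.

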